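Count the rack's gaps along the rail and push the timer into the third

ROBOT

A 7-joint arm with a two-finger parallel gripper is mounted at the origin on a cart in front of the work surface, level with it; the furniture and walls round the work are solid. World frame = base frame: x ahead of the robot, y to its left, z up, the work surface at z = 0. Lengths are in m, angles in rad, forces in N, time in s.
With the tool pointing down it reaches from about 0.4 to 0.875 m from the base axis. Payload 19.3 kg.
Tool frame: the origin (TCP) lies where the fingers leave the gripper's body, on its centre line; the fingertips stand bot.tip_reach ahead of it and the grasp point (between the pads) lies 54 mm ahead of it (bot.tip_reach is the distance from the TCP to the fingertips, in m); z points along the fingers, y is the line along which they close (so a half turn about z gives the same grasp; the last joint's range is limited). The gripper opens to 85 mm and grips with 20 to 120 N. Pads are 22 mm wide; open, the fingers measure 114 mm over their backs; the gripper's body (76 mm by 85 mm) begins 54 mm behind the grasp point. The pads swing forward as they close: fully open they stand 13 mm farther back than shut.
Start: joints at [1.207, 0.521, -0.036, 1.599, 0.021, 1.021, -0.113], TCP at [0.181, -0.598, 0.304] pointing down, gripper open.
Joint ranges: [-2.91, 2.91], [-0.3, 2.13], [-1.5, 1.42], [0.17, 2.43], [-1.26, 4.41], [0.16, 1.93], [-2.52, 2.52]. Speed limits (rad/s): [1.89, 1.89, 2.39, 2.39, 3.01, 3.01, 3.01].

INTERFACE

Orientations are given as [roll, pitch, yaw] about the fixed x, y, z axes, in that order (R = Rz(yaw) Ry(pitch) Rx(roll)).
In Python, from workcell import bot gives the robot as it stands. The module is installed in compiled form; this text tells all that it offers.
- The arm moves only by the shell command python3 -m jog 'ROWS' [FORCE]. ROWS is JSON, a list that holds one entry, the list of rows, each a list of 7 numbers: the shift along the tool's x, y, z in mm, then the turn, a rotation vector about the tool's x, y, z in rad, then the opening, from 0 (shut) to 1 (fully open). In form: [[[tx, ty, tz, wx, wy, wz, fingers], ...]]. A call has 1 to 5 rows; each row shifts and turns the commanded pose from where the row before left it, along the tool's axes as they then stand; what a row does not reach is not made up. A row lasts 1/10 s, in which the tool goes at most 50 mm and 8.59 degrees, less where a joint would pass 70% of its speed; a pose out of reach is approached as far as the arm can. A call is refused whole if a number of a shift passes 50 or a number of a turn 0.15, either way. A call with a gripper value outside its range is refused whole. The fingers move at their own pace and stop on an object; FORCE is the grip in N (left out, the last holds). Time passes only in rows, so rows that do not move let the fingers close. It gives the time, the measured TCP pose, the force, the opening and the grip force at its end, in the units of the state.
- bot.observe(): the state, without advancing time (a new reading comes with each control period).
- bot.grab_frame(name): name is "side" or "top"; returns a dict with "img" (420x560x3 uint8, red, green, blue), "intrinsics" (3x3 intrinsics, pixels), "R" (3x3) and "t" (3): a world point X has camera coordinates R X + t. Camera axes: x right, y down, z forward; pixel columns grow to the right and rows downward; lengths in m; the calibration is good to about 2 mm. A picture is of the moment at which its call begins. There is no depth.
- bot.job_done(): hands the job in; it is judged then, once.
Trained networks look in a picture, given as the dict that the camera call returned (one of the last four; its "shot" number tells which), for a name from the list of things; names that differ only in an ending like _2 or _b are one class to them, and where a whole thing is asked for, a point or a joint stands for the part that bears it (a point fixed in the world has none). Each returns a list of dicts, best first, with "conf" (0 to 1); they miss things now and then, are a little off and sometimes report something else, mostly with a low value. They report only what shows in the picture. A call takes as long as a camera call.
- bot.trace(query, picture): "region" (420x560 bool, what is visible of it).
- bot.spot_point(query, picture): "xyz" ([x, y, z] in m, in world coordinates, good to about 4 mm: a listed point, or the origin of a listed thing).
The state is a dict: "clock": time; "qpos": joint angles; "qd": joint speeds; "joint_efforts": joint torques, N m; "position": TCP position; "tool_rot": TCP orientation; "force": force on the tool from outside, world axes, zero at the start; "moment": the same for the moment, N m; "grip_width": finger opening in m; "finger_force": force on a finger pad.
Only numpy, scipy, OpenCV 4.12 (cv2) and the standard library are available. Lean on these libraries where they do the work, as an engineer would, in place of code of your own. Each camera call takes 0.05 s, during which the arm holds its last target. There are 200 camera calls.

TASK

The kitchen timer belongs in the third gap of the steel divider rack, counted from the red end. First count with your fingers together as one fingertip: set it on the black sprung rail over the first gap and run it along the rail, over the ribs, to the third gap, staying on the rail and not going on to the fourth. Then, without gripping, lifting or tipping the timer, push it along the sheet into that third gap until it is fully home against the back wall; leave the garlic and the spice pots where they are.

Things in the scene. Friction and masses are not known exactly. Their poses are not given: they have to be found in the camera images.
- rack: Fixed low steel divider rack, 326 mm wide: four gaps side by side, open towards the robot. Origin: on the cover sheet (its top is 4 mm above the work surface, and is the gaps' floor), mid-width, on the front face of the back wall (4 mm thick, 48 mm high). x points into the gaps, y to the rack's left, z up. Gap centres: y = +120 (first, red end), +40, -40, -120 mm.
- red_divider (a point): Top front corner of the leftmost divider, which is marked red. The five dividers are 6 mm thick, 44 mm high, and run 48 mm forward (-x of the rack) from the back wall, at y = +160 (red), +80, 0, -80, -160 mm of the rack; so each gap is 74 mm wide and 48 mm deep.
- small_pan (a point): Centre, at the rim's height (38 mm), of a small fixed frying pan 170 mm across on the burner in front of the rack; keep clear of it.
- kitchen_timer: Loose round kitchen timer, red base and white top, 62 mm across, 54 mm high, 80 to 155 g, upright on the sheet before the rack. The base is an 18 mm high disc of full diameter. Origin: centre of its underside. It slides when pushed low. Home in a gap its origin lies 31 mm in front of the back wall; it sticks out 14 mm past the dividers.
- rail (a joint): Sprung black rail along the top of the rack, just behind the back wall: 0 = up (its rest), grows in m as it is pressed straight down, at most 0.014. It starts to yield at about 1.3 N and takes about 0.35 N more per mm; it springs back by itself.
- rail_1 (a point): The part of the black rail over the first gap from the red end, 16 mm wide (x) and 80 mm long (y). This point: middle of its flat top, 70 mm above the sheet when the rail is up, 14 mm behind the front face of the back wall.
- rail_2 (a point): The part of the black rail over the second gap from the red end, 16 mm wide (x) and 80 mm long (y). This point: middle of its flat top, 70 mm above the sheet when the rail is up, 14 mm behind the front face of the back wall.
- rail_3 (a point): The part of the black rail over the third gap from the red end, 16 mm wide (x) and 80 mm long (y). This point: middle of its flat top, 70 mm above the sheet when the rail is up, 14 mm behind the front face of the back wall.
- rail_4 (a point): The part of the black rail over the fourth gap from the red end, 16 mm wide (x) and 80 mm long (y). This point: middle of its flat top, 70 mm above the sheet when the rail is up, 14 mm behind the front face of the back wall.
- rib_1 (a point): Low rounded steel rib across the rail, over the divider between gap 1 and gap 2; a gentle hump 13 mm wide that stands 2 mm proud of the rail's top. This point: on its middle at the level of the rail's flat top.
- rib_2 (a point): Low rounded steel rib across the rail, over the divider between gap 2 and gap 3; a gentle hump 13 mm wide that stands 2 mm proud of the rail's top. This point: on its middle at the level of the rail's flat top.
- rib_3 (a point): Low rounded steel rib across the rail, over the divider between gap 3 and gap 4; a gentle hump 13 mm wide that stands 2 mm proud of the rail's top. This point: on its middle at the level of the rail's flat top.
- garlic: Loose garlic bulb 56 x 56 x 56 mm standing in the fourth gap; leave it. Origin: centre of its underside.
- spice_pot: Loose spice pot with a white cap, 47 mm across, 98 mm high; leave it. Origin: centre of its underside.
- herb_pot: Loose spice pot with a dark brown cap, 44 mm across, 105 mm high; leave it. Origin: centre of its underside.

How it is judged:
On the way, in this order (a step that is already met when the one before it is completed fails the run):
1. a finger touches the rail over the first gap from the red end (contact force between the fingers and rail_c0 above 0.4 N), for 0.1 s.
2. sliding on along the rail, the finger crosses the rib between gap 1 and gap 2 (contact force between the fingers and rail_c4 above 0.4 N), for 0.02 s.
3. a finger touches the rail over the second gap from the red end (contact force between the fingers and rail_c1 above 0.4 N), for 0.1 s.
4. sliding on along the rail, the finger crosses the rib between gap 2 and gap 3 (contact force between the fingers and rail_c5 above 0.4 N), for 0.02 s.
5. a finger touches the rail over the third gap from the red end (contact force between the fingers and rail_c2 above 0.4 N), for 0.1 s.
6. the timer stands home in the third gap, against the back wall (x of kitchen_timer in the frame of rack between -0.038 and -0.028 m and y of kitchen_timer in the frame of rack between -0.05 and -0.03 m and z of kitchen_timer in the frame of rack below 0.006 m and angle between kitchen_timer's own z axis and vertical below 0.08 rad), for 0.2 s.
At the end, for the whole second after the job is handed in: The timer stands upright (within 0.08 rad) and at rest on the sheet in the third gap from the red end: its centre within 10 mm of the gap's middle line and at most 38 mm in front of the back wall's face (31 mm is touching) (all of step 6 and linear speed of kitchen_timer below 0.01 m/s).
It fails at once if the fourth gap's part of the rail is touched (contact force between the fingers and rail_c3 above 0.4 N).
It fails at once if the timer is lifted off the sheet or tipped (z of kitchen_timer in the frame of rack above 0.012 m or angle between kitchen_timer's own z axis and vertical above 0.3 rad).
It fails at once if the garlic bulb is moved more than 25 mm (distance of garlic from where it was at the start of the episode above 0.025 m).
It fails at once if the white-capped spice pot is moved more than 25 mm (distance of spice_pot from where it was at the start of the episode above 0.025 m).
It fails at once if the brown-capped spice pot is moved more than 25 mm (distance of herb_pot from where it was at the start of the episode above 0.025 m).
It also fails if it takes over 59 s, if anything falls off the work surface, if the arm or the gripper's body presses on something with over 40 N, if the wrist force passes 120 N, or if a joint passes its speed limit or range.

## Working session

There is one attempt and no reset: what is moved stays moved. The work goes in short steps, Python scripts to look and compute and a shell command to move; the robot and the scene stay as the last step left them, time stands still between calls to the robot, and variables do not carry over. Pictures are saved under pics/ and viewed, at most 10 in all, crops included, and the job is handed in when it is done.

```bash
mkdir -p pics; python3 - <<'E'
from workcell import bot
import cv2,numpy as np
s=bot.observe();print(s['clock'],s['position'],s['tool_rot'],s['force'],bot.tip_reach,s['grip_width'])
P={}
for n in("top","side"):
    p=bot.grab_frame(n);P[n]=p
    cv2.imwrite(f"pics/{n}0.png",p["img"][:,:,::-1])
    for q in["rack","red_divider","small_pan","kitchen_timer","rail_1","rail_2","rail_3","rail_4","rib_1","rib_2","rib_3","garlic","spice_pot","herb_pot"]:
        print(n,q,[(np.round(d["xyz"],4).tolist(),round(d["conf"],2)) for d in bot.spot_point(q,p)[:4]])
E
```

```text
0.0 [ 0.18088134 -0.59799812  0.30332291] [-3.14047510e+00  9.30438363e-05  2.93790776e-01] [ 0.87818748 -0.06121971 -0.37834917] 0.0726 0.08564588317572092
top rack [([0.6252, 0.1418, 0.0064], 0.64)]
top red_divider [([0.5657, 0.2984, 0.0459], 0.98)]
top small_pan [([0.4036, -0.0134, 0.0354], 0.74)]
top kitchen_timer [([0.4691, 0.1374, 0.0038], 0.83)]
top rail_1 [([0.6398, 0.1033, 0.0725], 0.92), ([0.6285, 0.2632, 0.0736], 0.78), ([0.6476, 0.0264, 0.0734], 0.77), ([0.6403, 0.1835, 0.0745], 0.76)]
top rail_2 [([0.6398, 0.1033, 0.0725], 0.92), ([0.6285, 0.2632, 0.0736], 0.78), ([0.6476, 0.0264, 0.0734], 0.77), ([0.6403, 0.1835, 0.0745], 0.76)]
top rail_3 [([0.6398, 0.1033, 0.0725], 0.92), ([0.6285, 0.2632, 0.0736], 0.78), ([0.6476, 0.0264, 0.0734], 0.77), ([0.6403, 0.1835, 0.0745], 0.76)]
top rail_4 [([0.6398, 0.1033, 0.0725], 0.92), ([0.6285, 0.2632, 0.0736], 0.78), ([0.6476, 0.0264, 0.0734], 0.77), ([0.6403, 0.1835, 0.0745], 0.76)]
top rib_1 [([0.6369, 0.1424, 0.0699], 0.82), ([0.6405, 0.0653, 0.0768], 0.72), ([0.6304, 0.2238, 0.0761], 0.67), ([0.6467, 0.0254, 0.0753], 0.24)]
top ri
[... 1078 characters left out ...]
rail_4 [([0.641, 0.1041, 0.0763], 0.96), ([0.6402, 0.1843, 0.0738], 0.94), ([0.6339, 0.2612, 0.0728], 0.64), ([0.6431, 0.0258, 0.0763], 0.56)]
side rib_1 [([0.6383, 0.1452, 0.0749], 0.84), ([0.6403, 0.0664, 0.0711], 0.81), ([0.6345, 0.2233, 0.0718], 0.78)]
side rib_2 [([0.6383, 0.1452, 0.0749], 0.84), ([0.6403, 0.0664, 0.0711], 0.81), ([0.6345, 0.2233, 0.0718], 0.78)]
side rib_3 [([0.6383, 0.1452, 0.0749], 0.84), ([0.6403, 0.0664, 0.0711], 0.81), ([0.6345, 0.2233, 0.0718], 0.78)]
side garlic [([0.6035, 0.0243, 0.0019], 0.63), ([0.6379, 0.1439, 0.0737], 0.17)]
side spice_pot [([0.5231, -0.1756, 0.002], 0.66)]
side herb_pot [([0.4544, -0.1591, 0.0004], 0.78), ([0.3995, -0.0159, 0.0389], 0.65)]
```

View pics/top0.png

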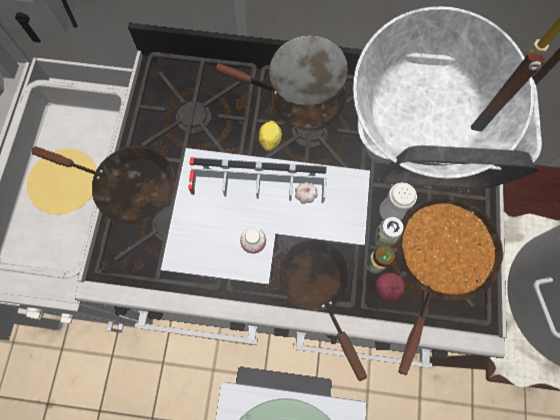

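View pics/side0.png

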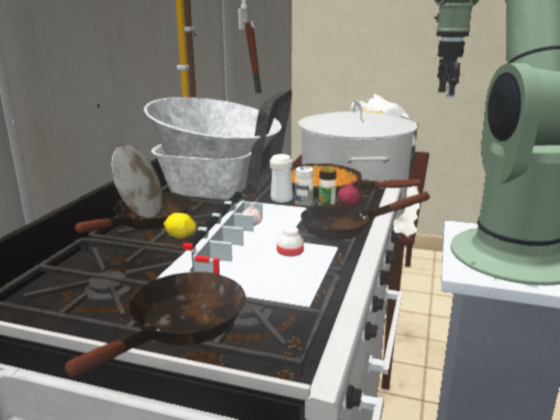

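```bash
cat > h.py <<'E'
import numpy as np
from scipy.spatial.transform import Rotation as Ro
from scipy.optimize import least_squares
# rack fit from points: (rack xy)->(world xy)
A=[(.014,120,.6285,.2632),(.014,120,.6339,.2612),(.014,40,.6403,.1835),(.014,40,.6402,.1843),(.014,-40,.6398,.1033),(.014,-40,.641,.1041),(.014,-120,.6476,.0264),(.014,-120,.6431,.0258),
(.014,80,.6304,.2238),(.014,80,.6345,.2233),(.014,0,.6369,.1424),(.014,0,.6383,.1452),(.014,-80,.6405,.0653),(.014,-80,.6403,.0664),(-.048,160,.5657,.2984),(-.048,160,.5649,.303),(0,0,.6252,.1418),(0,0,.6265,.1381)]
A=np.array(A);a=A[:,:2]*[1,.001];b=A[:,2:]
def T(p,q):c,s=np.cos(p[2]),np.sin(p[2]);return np.asarray(q)@np.array([[c,s],[-s,c]])+p[:2]
p=least_squares(lambda p:(T(p,a)-b).ravel(),[.63,.14,0],loss='soft_l1',f_scale=.003).x
E
python3 - <<'E'
from h import *
print(p, np.abs(T(p,a)-b).max(0))
for n,q in dict(r1=(.014,.12),r2=(.014,.04),r3=(.014,-.04),rib2=(.014,0),rib3=(.014,-.08),home=(-.031,-.04),mouth=(-.09,-.04)).items():print(n,T(p,q).round(4))
c,s=np.cos(p[2]),np.sin(p[2])
for n,w in dict(timer=(.4698,.137),pan=(.401,-.0167),garlic=(.6026,.0247)).items():print(n,'in rack',((np.array(w)-p[:2])@np.array([[c,-s],[s,c]])).round(4))
E
```

```text
[0.62410839 0.14306785 0.05952808] [0.00459613 0.00496785]
r1 [0.6309 0.2637]
r2 [0.6357 0.1838]
r3 [0.6405 0.104 ]
rib2 [0.6381 0.1439]
rib3 [0.6428 0.064 ]
home [0.5955 0.1013]
mouth [0.5366 0.0978]
timer in rack [-0.1544  0.0031]
pan in rack [-0.2322 -0.1462]
garlic in rack [-0.0285 -0.1169]
```

The top view shows the red end at about (192,165), the timer at (253,238) and the garlic at (306,191). These agree with the networks, so gap 1 is on the left (+y). I'll turn the tool to the rack's yaw, shut the fingers and move over to rail 1.

```bash
python3 -m jog '[[[0,0,0,0,0,0.117,0],[0,0,0,0,0,0.117,0],[6,-10,0,0,0,0,0],[12,-20,0,0,0,0,0],[12,-20,0,0,0,0,0]]]' 20
for i in 1 2 3; do python3 -m jog '[[[12,-20,0,0,0,0,0],[12,-20,0,0,0,0,0],[12,-20,0,0,0,0,0],[12,-20,0,0,0,0,0],[12,-20,0,0,0,0,0]]]' | tail -1; done
python3 -c "from workcell import bot;print(bot.tip_reach)"
```

```text
clock: 2.0
position: [0.2085, -0.5451, 0.3037]
tool_rot: [-3.141, 0.0, 0.064]
force: [0.4, -0.3, 0.5]
grip_width: 0.0121
finger_force: 0.0
finger_force: 0.0
finger_force: 0.0
finger_force: 0.0
0.0726
```

```bash
for i in 1 2 3 4; do python3 -m jog '[[[14.5,-24.2,0,0,0,0,0],[14.5,-24.2,0,0,0,0,0],[14.5,-24.2,0,0,0,0,0],[14.5,-24.2,0,0,0,0,0],[14.5,-24.2,0,0,0,0,0]]]' | sed -n 2p; done
python3 -m jog '[[[0,0,0,0,0,0,0],[0,0,0,0,0,0,0],[0,0,0,0,0,0,0]]]'
```

```text
position: [0.4348, -0.1095, 0.3041]
position: [0.4998, 0.0156, 0.3041]
position: [0.5649, 0.1407, 0.304]
position: [0.63, 0.2657, 0.304]
clock: 5.8
position: [0.6298, 0.2636, 0.304]
tool_rot: [3.141, 0.0, 0.061]
force: [-0.6, -0.5, 0.8]
grip_width: 0.0001
finger_force: 0.0
```

```bash
python3 -m jog '[[[0,0,30,0,0,0,0],[0,0,35,0,0,0,0],[0,0,35,0,0,0,0],[0,0,25,0,0,0,0],[0,0,12,0,0,0,0]]]'
python3 -m jog '[[[0,0,0,0,0,0,0],[0,0,0,0,0,0,0]]]'
python3 - <<'E'
from workcell import bot
import cv2,numpy as np
o=[]
for n in("top","side"):
    p=bot.grab_frame(n);im=p["img"][:,:,::-1].copy()
    K,R,t=p["intrinsics"],p["R"],p["t"]
    s=bot.observe();x=np.array(s['position'])-[0,0,.0726]
    c=K@(R@x+t);c=c[:2]/c[2];u,v=c.astype(int);print(n,c)
    cr=im[max(0,v-60):v+60,max(0,u-80):u+80];o.append(cv2.resize(cr,(400,300),interpolation=3))
    for q in("rail_1","rib_1"):print(n,q,[(np.round(d["xyz"],4).tolist(),round(d["conf"],2)) for d in bot.spot_point(q,p)[:4]])
cv2.imwrite("pics/tip1.png",np.hstack(o))
E
```

```text
clock: 6.3
position: [0.6294, 0.2629, 0.165]
tool_rot: [3.14, 0.002, 0.06]
force: [0.5, 0.2, -0.0]
grip_width: -0.0002
finger_force: 0.0
clock: 6.5
position: [0.6307, 0.2641, 0.1683]
tool_rot: [-3.141, -0.001, 0.06]
force: [0.3, 0.5, 0.4]
grip_width: 0.0
finger_force: 0.0
top [205.95478402 158.8281605 ]
top rail_1 []
top rib_1 []
side [195.06409489 224.83497794]
side rail_1 [([0.643, 0.1022, 0.0724], 0.9), ([0.6455, 0.026, 0.0756], 0.85), ([0.6386, 0.1878, 0.0756], 0.71), ([0.6333, 0.2624, 0.0705], 0.7)]
side rib_1 [([0.6305, 0.2242, 0.0715], 0.79), ([0.6455, 0.0655, 0.0738], 0.76), ([0.6363, 0.1461, 0.073], 0.75), ([0.5702, 0.3001, 0.053], 0.52)]
```

View pics/tip1.png

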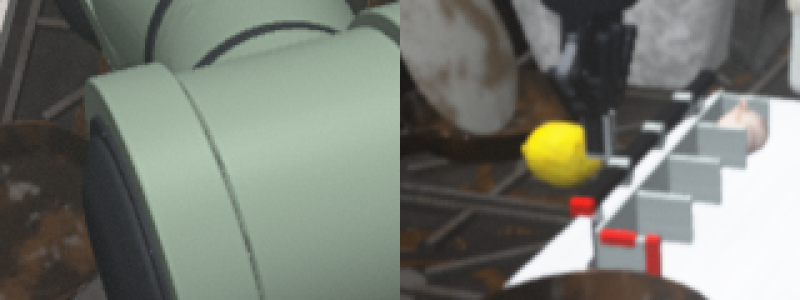

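The side crop shows the shut fingertip at about (600,155), just above the black rail between the red end (585,205) and rib 1 (615,160). Next I press down gently.

```bash
python3 -m jog '[[[1,0,8,0,0,0,0],[0,0,6,0,0,0,0],[0,0,4,0,0,0,0],[0,0,2,0,0,0,0],[0,0,0,0,0,0,0]]]'
for i in 1 2 3; do python3 -m jog '[[[0,0,1,0,0,0,0],[0,0,1,0,0,0,0],[0,0,0,0,0,0,0],[0,0,0,0,0,0,0]]]'|sed -n '2p;4p'; done
```

```text
clock: 7.3
position: [0.6311, 0.2642, 0.1465]
tool_rot: [3.141, 0.001, 0.06]
force: [-0.9, -0.7, 1.5]
grip_width: 0.0004
finger_force: 0.7
position: [0.6313, 0.2642, 0.145]
force: [-1.4, -0.4, 2.3]
position: [0.6313, 0.2643, 0.143]
force: [0.1, 0.6, 2.3]
position: [0.6313, 0.2642, 0.1409]
force: [0.1, 0.3, 3.2]
```

```bash
for i in 1 2 3; do python3 -m jog '[[[0,5,0,0,0,0,0],[0,5,0,0,0,0,0],[0,5,0,0,0,0,0],[0,5,0,0,0,0,0],[0,5,0,0,0,0,0]]]'|sed -n '2p;4p'; done
python3 -m jog '[[[0,5,0,0,0,0,0],[0,0,0,0,0,0,0],[0,0,0,0,0,0,0],[0,0,0,0,0,0,0]]]'
```

```text
position: [0.6328, 0.2387, 0.1409]
force: [-0.7, 2.9, 4.1]
position: [0.6343, 0.2137, 0.1409]
force: [-0.6, 1.6, 3.9]
position: [0.6358, 0.1889, 0.1409]
force: [0.6, 3.3, 3.9]
clock: 10.4
position: [0.6361, 0.1839, 0.1408]
tool_rot: [3.141, 0.0, 0.059]
force: [0.5, -2.2, 3.0]
grip_width: -0.0004
finger_force: 1.7
```

```bash
for i in 1 2 3; do python3 -m jog '[[[0,5,0,0,0,0,0],[0,5,0,0,0,0,0],[0,5,0,0,0,0,0],[0,5,0,0,0,0,0],[0,5,0,0,0,0,0]]]'|sed -n '2p;4p'; done
python3 -m jog '[[[0,3,0,0,0,0,0],[0,0,0,0,0,0,0],[0,0,0,0,0,0,0],[0,0,0,0,0,0,0]]]'
python3 - <<'E'
from workcell import bot
import cv2,numpy as np
p=bot.grab_frame("side");im=p["img"][150:300,150:350,::-1]
cv2.imwrite("pics/tip2.png",cv2.resize(im,(800,600),interpolation=3))
E
```

```text
position: [0.6376, 0.159, 0.1409]
force: [-0.4, 2.1, 3.2]
position: [0.6391, 0.1339, 0.1409]
force: [-0.3, 2.3, 3.0]
position: [0.6405, 0.1091, 0.1409]
force: [-0.2, 2.8, 3.3]
clock: 12.3
position: [0.6407, 0.1061, 0.1409]
tool_rot: [3.141, 0.0, 0.06]
force: [0.3, -2.6, 3.0]
grip_width: 0.0002
finger_force: 1.6
```

View pics/tip2.png

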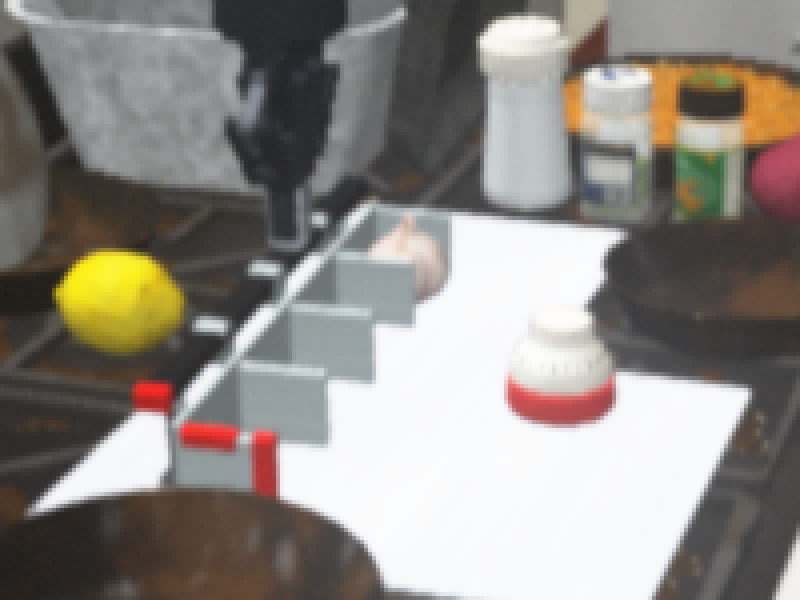

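The fingertip at (285,240) sits on the rail between rib 2 (265,268) and rib 3 (318,218), which is gap 3. Now I lift, open the fingers partway as a cradle, and go behind the timer.

```bash
python3 -m jog '[[[0,0,-10,0,0,0,0],[0,0,-20,0,0,0,0],[0,0,-30,0,0,0,0],[0,0,-30,0,0,0,0],[0,0,-10,0,0,0,0]]]'|sed -n '2p'
for i in 1 2; do python3 -m jog '[[[-20,-3.7,0,0,0,0,0.52],[-20,-3.7,0,0,0,0,0.52],[-20,-3.7,0,0,0,0,0.52],[-20,-3.7,0,0,0,0,0.52],[-20,-3.7,0,0,0,0,0.52]]]'|sed -n '2p'; done
python3 -m jog '[[[-20,-3.7,0,0,0,0,0.52],[0,0,0,0,0,0,0.52],[0,0,0,0,0,0,0.52]]]'
python3 - <<'E'
from workcell import bot
import numpy as np
for n in("top","side"):
    p=bot.grab_frame(n)
    print(n,[(np.round(d["xyz"],4).tolist(),round(d["conf"],2)) for d in bot.spot_point("kitchen_timer",p)[:4]])
E
```

```text
position: [0.6414, 0.1072, 0.2445]
position: [0.5387, 0.1193, 0.241]
position: [0.4378, 0.1317, 0.241]
clock: 14.15
position: [0.4188, 0.1342, 0.2412]
tool_rot: [-3.142, -0.0, 0.06]
force: [0.4, 0.4, 0.2]
grip_width: 0.0445
finger_force: 0.0
top []
side [([0.4729, 0.1341, 0.0041], 0.69)]
```

```bash
python3 -m jog '[[[0,0,25,0,0,0,0.52],[0,0,35,0,0,0,0.52],[0,0,35,0,0,0,0.52],[0,0,30,0,0,0,0.52],[0,0,20,0,0,0,0.52]]]'|sed -n '2p'
python3 -m jog '[[[0,0,12,0,0,0,0.52],[0,0,6,0,0,0,0.52],[0,0,0,0,0,0,0.52],[0,0,0,0,0,0,0.52]]]'
python3 - <<'E'
from workcell import bot
import cv2,numpy as np
p=bot.grab_frame("side");im=p["img"][150:300,200:400,::-1]
cv2.imwrite("pics/c1.png",cv2.resize(im,(800,600),interpolation=3))
E
```

```text
position: [0.4184, 0.1338, 0.0938]
clock: 15.25
position: [0.419, 0.134, 0.0783]
tool_rot: [-3.141, -0.0, 0.06]
force: [-0.0, -0.2, 0.2]
grip_width: 0.0439
finger_force: 0.0
```

View pics/c1.png

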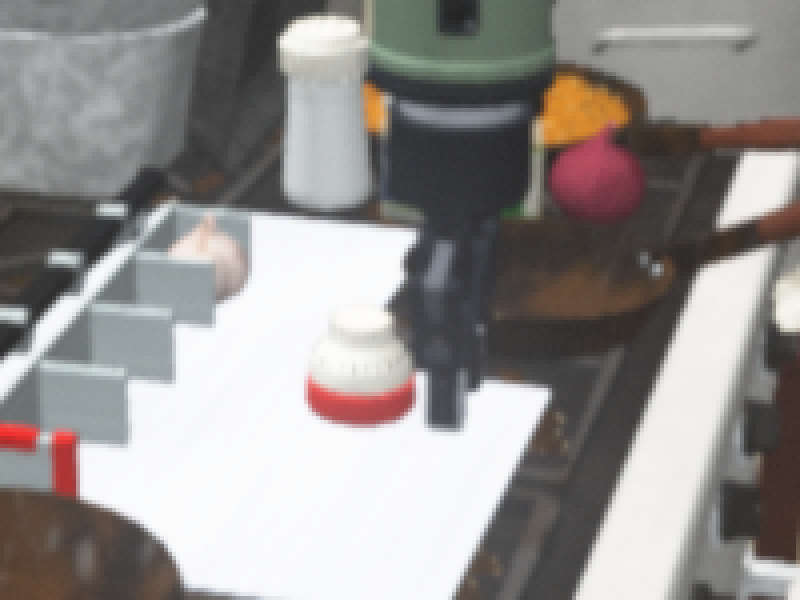

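The finger is down at about (445,425), just behind the timer's red base at (360,400). I push straight until it engages, then diagonally.

```bash
python3 -m jog '[[[5,0,0,0,0,0,0.52],[5,0,0,0,0,0,0.52],[5,0,0,0,0,0,0.52],[4,0,0,0,0,0,0.52],[3,0,0,0,0,0,0.52]]]'|sed -n '2p;4p'
for i in 1 2; do python3 -m jog '[[[4,2.6,0,0,0,0,0.52],[4,2.6,0,0,0,0,0.52],[4,2.6,0,0,0,0,0.52],[4,2.6,0,0,0,0,0.52],[4,2.6,0,0,0,0,0.52]]]'|sed -n '2p;4p'; done
python3 -m jog '[[[0,0,0,0,0,0,0.52],[0,0,0,0,0,0,0.52]]]'
python3 - <<'E'
from workcell import bot
import cv2,numpy as np
from h import *
c,s=np.cos(p[2]),np.sin(p[2]);M=np.array([[c,-s],[s,c]])
print('tcp',(bot.observe()['position'][:2]-p[:2])@M)
for n in("top","side"):
    f=bot.grab_frame(n)
    for d in bot.spot_point("kitchen_timer",f)[:2]:print(n,np.round((np.array(d["xyz"][:2])-p[:2])@M,4),d["conf"])
im=f["img"][150:300,200:400,::-1]
cv2.imwrite("pics/c2.png",cv2.resize(im,(800,600),interpolation=3))
E
```

```text
position: [0.441, 0.1352, 0.0779]
force: [-1.0, -1.2, 0.7]
position: [0.4617, 0.1233, 0.0779]
force: [-1.4, -0.5, 0.3]
position: [0.4824, 0.1116, 0.0779]
force: [-0.3, 0.6, 0.5]
clock: 17.0
position: [0.4821, 0.1117, 0.0779]
tool_rot: [-3.142, -0.0, 0.06]
force: [-0.2, -0.4, 0.4]
grip_width: 0.0446
finger_force: 0.0
tcp [-0.1436082  -0.02285908]
side [-0.1083 -0.0265] 0.92
side [0.0113 0.0025] 0.66
```

View pics/c2.png

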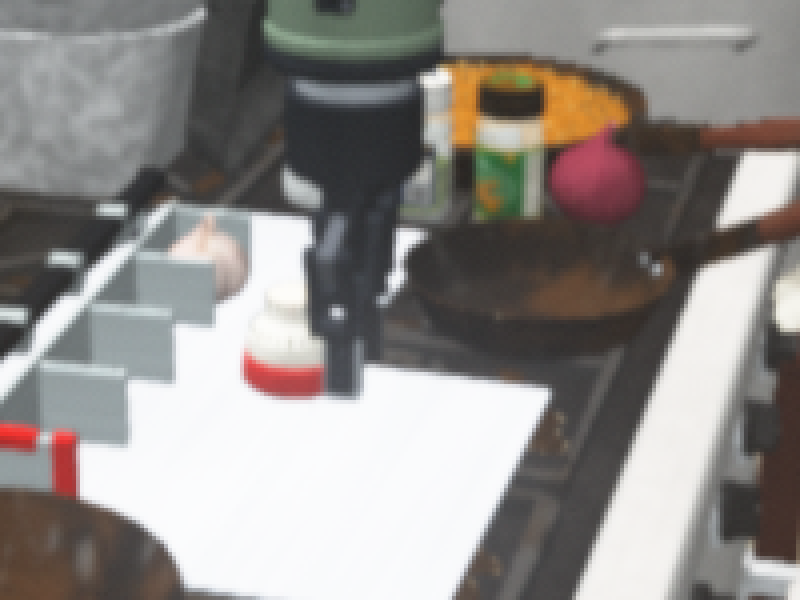

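The timer rides in the cradle, upright, with its base at about (285,375). I finish the diagonal, then go straight part of the way.

```bash
python3 -m jog '[[[4,2.6,0,0,0,0,0.52],[4,2.6,0,0,0,0,0.52],[4,2.6,0,0,0,0,0.52],[4,2.6,0,0,0,0,0.52],[4,2.6,0,0,0,0,0.52]]]'|sed -n '2p;4p'
python3 -m jog '[[[3,2.5,0,0,0,0,0.52],[2,1.6,0,0,0,0,0.52],[3,0,0,0,0,0,0.52],[0,0,0,0,0,0,0.52],[0,0,0,0,0,0,0.52]]]'
python3 - <<'E'
from workcell import bot
import cv2,numpy as np
from h import *
c,s=np.cos(p[2]),np.sin(p[2]);M=np.array([[c,-s],[s,c]])
print('tcp',(bot.observe()['position'][:2]-p[:2])@M)
for n in("top","side"):
    f=bot.grab_frame(n)
    for d in bot.spot_point("kitchen_timer",f)[:2]:print(n,np.round((np.array(d["xyz"][:2])-p[:2])@M,4),d["conf"])
im=f["img"][165:285,180:340,::-1]
cv2.imwrite("pics/c3.png",cv2.resize(im,(800,600),interpolation=3))
E
```

```text
position: [0.5033, 0.0997, 0.0779]
force: [-0.8, 0.2, 1.2]
clock: 18.2
position: [0.5111, 0.0964, 0.0779]
tool_rot: [-3.141, -0.0, 0.06]
force: [-0.3, 0.1, -0.2]
grip_width: 0.0447
finger_force: 0.0
tcp [-0.11560821 -0.03981944]
side [ 0.015  -0.0777] 0.63
side [-0.0824 -0.0393] 0.56
```

View pics/c3.png

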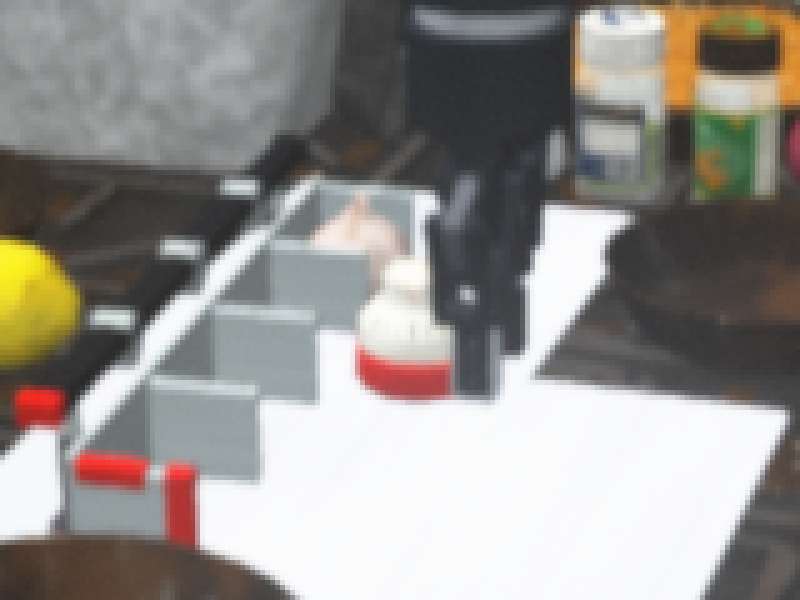

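The timer stands in front of gap 3, between the dividers ending at (315,350) and (365,290), with y about -39 mm. I push it straight in.

```bash
for i in 1 2; do python3 -m jog '[[[4,0,0,0,0,0,0.52],[4,0,0,0,0,0,0.52],[4,0,0,0,0,0,0.52],[4,0,0,0,0,0,0.52],[4,0,0,0,0,0,0.52]]]'|sed -n '2p;4p'; done
for i in 1 2 3; do python3 -m jog '[[[2,0,0,0,0,0,0.52],[2,0,0,0,0,0,0.52],[0,0,0,0,0,0,0.52]]]'|sed -n '1,2p;4p'; done
```

```text
position: [0.5314, 0.0975, 0.0779]
force: [0.3, 0.1, 0.4]
position: [0.5513, 0.0988, 0.0779]
force: [-0.6, 0.9, -0.4]
clock: 19.7
position: [0.5552, 0.099, 0.0779]
force: [-0.6, -0.0, -0.2]
clock: 20.0
position: [0.5593, 0.0992, 0.0779]
force: [0.2, -0.7, 0.2]
clock: 20.3
position: [0.5633, 0.0995, 0.0779]
force: [-0.0, 0.1, -0.1]
```

```bash
for i in 1 2 3; do python3 -m jog '[[[1,0,0,0,0,0,0.52],[0,0,0,0,0,0,0.52]]]'|sed -n '2p;4p'; done
python3 - <<'E'
from workcell import bot
import cv2,numpy as np
from h import *
c,s=np.cos(p[2]),np.sin(p[2]);M=np.array([[c,-s],[s,c]])
print('tcp',(bot.observe()['position'][:2]-p[:2])@M)
for n in("top","side"):
    f=bot.grab_frame(n)
    for d in bot.spot_point("kitchen_timer",f)[:2]:print(n,np.round((np.array(d["xyz"][:2])-p[:2])@M,4),d["conf"])
im=f["img"][165:285,180:340,::-1]
cv2.imwrite("pics/c4.png",cv2.resize(im,(800,600),interpolation=3))
E
```

```text
position: [0.5641, 0.0995, 0.0779]
force: [-0.4, 0.1, 0.1]
position: [0.565, 0.0996, 0.0779]
force: [-0.5, 0.5, 0.4]
position: [0.5655, 0.0995, 0.0777]
force: [-4.1, -0.5, 2.0]
tcp [-0.06112614 -0.03995665]
side [-0.0287 -0.038 ] 0.49
```

View pics/c4.png

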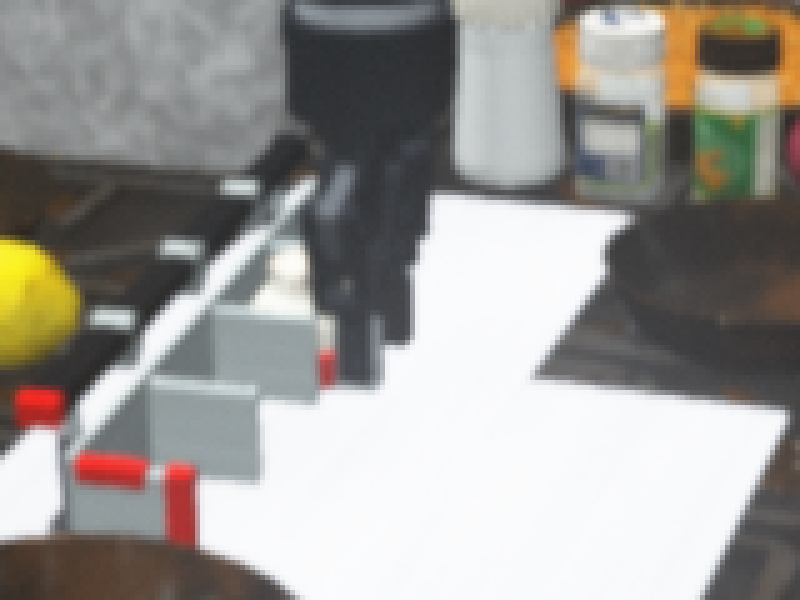

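The timer is in gap 3 with a sliver of red base showing at (328,368), and the fingers are clear of the divider ends. The 4 N jump suggests it's against the wall. I'll give one more light push, back off and check.

```bash
python3 -m jog '[[[1,0,0,0,0,0,0.52],[0,0,0,0,0,0,0.52],[0,0,0,0,0,0,0.52]]]'|sed -n '2p;4p'
python3 -m jog '[[[-3,0,0,0,0,0,0.52],[-6,0,0,0,0,0,0.52],[-12,0,0,0,0,0,0.52],[-20,0,0,0,0,0,0.52],[-20,0,0,0,0,0,0.52]]]'|sed -n '2p;4p'
python3 -m jog '[[[-20,0,-10,0,0,0,0.52],[-20,0,-30,0,0,0,0.52],[-20,0,-40,0,0,0,0.52],[-10,0,-20,0,0,0,0.52],[0,0,0,0,0,0,0.52]]]'|sed -n '1,2p;4p'
python3 - <<'E'
from workcell import bot
import cv2,numpy as np
from h import *
c,s=np.cos(p[2]),np.sin(p[2]);M=np.array([[c,-s],[s,c]])
for n in("top","side"):
    f=bot.grab_frame(n)
    for q in("kitchen_timer","garlic"):
        for d in bot.spot_point(q,f)[:2]:print(n,q,np.round((np.array(d["xyz"][:2])-p[:2])@M,4),d["xyz"][2],d["conf"])
im=f["img"][165:285,180:340,::-1]
cv2.imwrite("pics/c5.png",cv2.resize(im,(800,600),interpolation=3))
E
```

```text
position: [0.5659, 0.0996, 0.0776]
force: [-8.9, -0.7, 4.1]
position: [0.5054, 0.0959, 0.078]
force: [0.8, 1.4, 0.1]
clock: 22.4
position: [0.4361, 0.0919, 0.1804]
force: [0.0, 0.3, -1.0]
top garlic [0.0128 0.1214] 0.0774 0.3
side kitchen_timer [-0.0284 -0.0432] 0.001 0.74
```

View pics/c5.png

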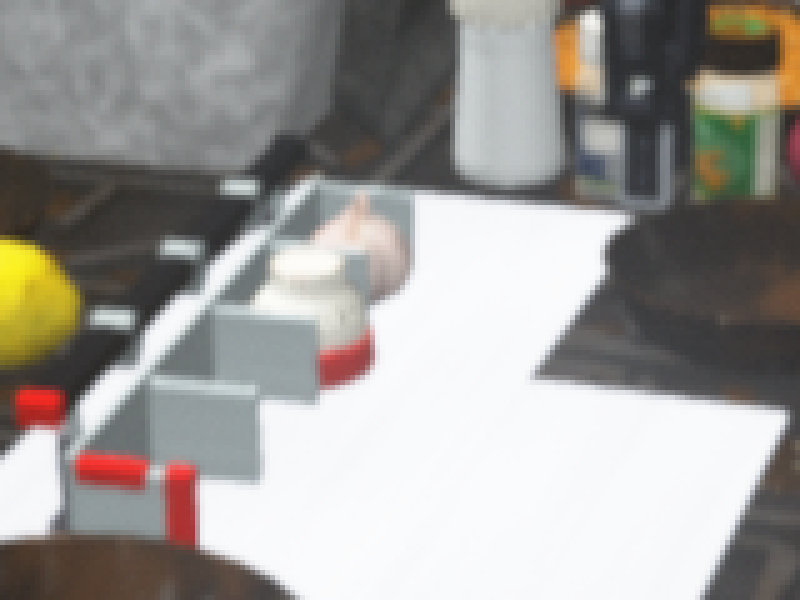

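The timer stands upright in gap 3 with its base at (345,365), jutting out only slightly past the dividers. The garlic and pots are where they were, so I'm handing in.

```bash
python3 -c "from workcell import bot;print(bot.job_done())"
```

```text
the job is handed in; nothing more can be done
None
```

The timer is upright and against the back wall in the third gap after counting along the rail from gap 1 to gap 3, the garlic and pots look unmoved in the last side view, and the job was handed in at about 22.5 s (no verdict was returned).

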